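# Lay out the bench for firing a crown

### The arm

A 7-joint arm with a two-finger parallel gripper is mounted at the origin on the work surface. World frame = base frame: x ahead of the robot, y to its left, z up, the work surface at z = 0. Lengths are in m, angles in rad, forces in N, time in s.
With the tool pointing down it reaches from about 0.425 to 0.925 m from the base axis. Payload 6.8 kg.
Tool frame: the origin (TCP) lies on the centre line of the jaws, within the pads' length; the fingertips stand 11 mm ahead of it and the grasp point (between the pads) lies 8 mm behind it; z points along the fingers, y is the line along which they close (so a half turn about z gives the same grasp; the last joint's range is limited). The gripper opens to 85 mm and grips with 20 to 120 N. Pads are 22 mm wide; open, the fingers measure 114 mm over their backs; the gripper's body (76 mm by 85 mm) begins 54 mm behind the grasp point. The pads swing forward as they close: fully open they stand 13 mm farther back than shut.
Start: joints at [-1.437, 0.477, 0.022, 1.555, -0.011, 1.109, -0.083], TCP at [0.162, 0.655, 0.242] pointing down, gripper open.
Joint ranges: [-2.96, 2.96], [-0.34, 2.1], [-1.41, 1.46], [0.24, 2.44], [-1.37, 4.51], [0.17, 1.92], [-2.96, 2.96]. Speed limits (rad/s): [2.39, 2.39, 3.14, 3.14, 3.14, 3.14, 3.14].

### API

Orientations are given as a unit quaternion [w, x, y, z].
In Python, from bench import * gives the robot as it stands. The module is installed in compiled form; this text tells all that it offers. Calls block until the motion is done:
- movep(position, orientation): joint-space move of the TCP to a pose.
- move_straight(position, rot=None, velocity=0.15, f_stop=None): straight line of the TCP; rot=None keeps the orientation; velocity is the mean speed in m/s. With f_stop (N) it stops when the force on the tool has changed by that much, and returns True; else False.
- goto_joints(angles): joint-space move.
- grip(opening): opening from 0.0 (shut) to 1.0 (fully open); the grip force is fixed at half the most; returns when the fingers have stopped.
- pause(seconds).
- inverse_kinematics(position, orientation): joint angles nearest the present ones, or None.
- capture(name): name is "side" or "top" or "wrist"; returns a dict with "color" (400x640x3 uint8, red, green, blue), "z_map" (400x640 float32, m along the optical axis (not along the pixel's ray), 0 where there is no reading), "fx", "fy", "cx", "cy" (pixels), "extrinsics" (4x4, takes a point from world to camera coordinates). Camera axes: x right, y down, z forward; pixel columns grow to the right and rows downward; lengths in m; the calibration is good to about 2 mm. A picture is of the moment at which its call begins.
A pose or a line that the arm cannot do raises IKError and nothing moves.
- sign_off(): hands the job in; it is judged then, once.
Readings, each from a call of its own:
- current_time_s(): time.
- current_joint_positions(): joint angles.
- current_joint_velocities(): joint speeds.
- current_joint_efforts(): joint torques, N m.
- current_position(): TCP position.
- current_tool_rot(): TCP orientation.
- current_contact_force(): force on the tool from outside, world axes, zero at the start.
- current_moment(): the same for the moment, N m.
- current_width(): opening from 0.0 (shut) to 1.0 (fully open).
- current_grasp_force(): force on a finger pad.
Only numpy, scipy, OpenCV 4.12 (cv2) and the standard library are available. Lean on these libraries where they do the work, as an engineer would, in place of code of your own. Each camera call takes 0.05 s, during which the arm holds its last target. There are 200 camera calls.

### The job

Lay out the bench for the next crown: set the firing tray centred on the round steel pedestal and stand the crown, upright on its pin, in the middle of the tray. Then around the white mixing slab, left and right as the robot sees it and each with a gap of about 25 mm to the slab: the tall jar off the middle of its left end, the squat jar off the middle of its right end, and the tooth-row model centred before its long side nearest the robot, lying parallel to that side. Everything stands upright, let go and at rest, and the full-arch cast, the bottle and the handpiece are left where they are.

Things in the scene. Friction and masses are not known exactly. Their poses are not given: they have to be found in the camera images.
- slab: target, fixed: white rectangular porcelain mixing slab lying on the mat, 60 (its x) x 100 (its y) x 10 mm high, with three round grey wells in a row along y. Origin: centre of its underside, on the bench. Its +y end is its left end as the robot sees it, its -x long side faces the robot (it is turned by up to 0.25 rad).
- pedestal: target, fixed: round steel furnace pedestal, diameter 84 mm, 25 mm high, flat top with a darker disc. Origin: centre of its underside, on the bench; its top is 25 mm above.
- tray: loose: round white ceramic firing tray, a flat disc of diameter 60 mm and 16 mm high with many small dark holes on top (the top is flat to stand on). Origin: centre of its underside. About 70 g.
- crown: loose: a cream tooth crown on a dark steel firing pin, standing upright, 34 mm high: foot diameter 28 mm and 3 mm thick, pin narrowing to 12 mm at 12 mm up, the crown from 16 mm to 34 mm up, diameter 16 to 20 mm; grip it by the crown. Origin: centre of the foot's underside. About 25 g.
- tall_jar: loose: tall slim white jar with black lid, cylinder of diameter 30 mm (lid too), 60 mm high. Origin: centre of its underside. About 60 g.
- squat_jar: loose: squat wide white jar with black lid, cylinder of diameter 48 mm (lid too), 32 mm high. Origin: centre of its underside. About 70 g.
- quadrant: loose: tooth-row model, a straight tan dental stone block 24 (its x) x 60 (its y) mm and 18 mm high with four teeth in a row along y on top, 29 mm high in all; it may lie either way round. Origin: centre of its underside. About 80 g.
- full_cast: bystander, loose: whitish horseshoe-shaped full-arch plaster cast, about 75 x 62 x 28 mm. Origin: underside, near its centre.
- bottle: bystander, loose: amber bottle with white cap, diameter 42 mm, 100 mm high. Origin: centre of its underside.
- handpiece: bystander, loose: blue handpiece with steel nose fixed to a black rubber rest, about 155 x 50 x 37 mm, long along its x. Origin: underside of the rest, its centre.

How it is judged:
By the outcome, as a careful person would: the job done as asked, in the order asked, and still so for the second after the job is handed in, with the robot touching nothing.
It also fails if it takes over 109 s, if anything falls off the work surface, if the arm or the gripper's body presses on something with over 40 N, if the wrist force passes 120 N, or if a joint passes its speed limit or range.

## Working session

There is one attempt and no reset: what is moved stays moved. The work goes in short steps, each a Python script; the robot and the scene stay as the last script left them, time stands still between calls to the robot, and variables do not carry over. Pictures are saved under pics/ and viewed, at most 14 in all, crops included, and the job is handed in when it is done.

```bash
mkdir -p pics
python3 - <<'E'
from bench import *
import cv2,numpy as np
for n in("top","side"):
    c=capture(n);cv2.imwrite(f"pics/{n}0.png",c["color"][:,:,::-1]);np.savez(f"{n}0.npz",**c)
    E=c["extrinsics"];print(n,c["fx"],c["cx"],c["cy"],(-E[:3,:3].T@E[:3,3]).round(3),E[:3,:3].round(3).tolist())
print(current_time_s(),current_tool_rot(),current_width())
E
```

```text
top 404.39211722734444 326.4412092903458 199.79106523932754 [ 0.355 -0.004  0.93 ] [[0.093, -0.996, 0.003], [-0.964, -0.091, -0.251], [0.25, 0.02, -0.968]]
side 362.66323462833435 319.40816956491904 200.08413099046263 [ 0.127 -0.494  0.582] [[0.756, -0.654, 0.019], [-0.4, -0.485, -0.778], [0.518, 0.581, -0.628]]
0.1 [-3.75401360e-05  1.20605415e-01  9.92700183e-01 -8.23662234e-04] 0.9997363347183732
```

View pics/top0.png

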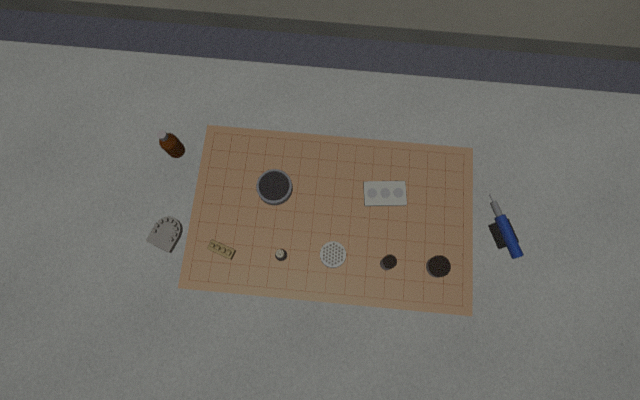

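View pics/side0.png

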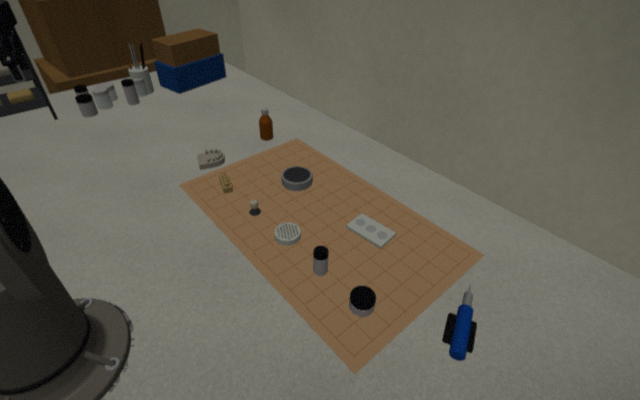

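The top picture shows all the items. Pixel positions (u,v):
- pedestal (274,186), slab (385,193)
- quadrant (222,250), crown (280,255), tray (333,254)
- tall jar (388,262), squat jar (438,266)

The bystanders sit off the mat. The side view agrees. Next I'll get rough positions, then wrist close-ups.

```bash
cat > h.py <<'E'
from bench import *
import cv2,numpy as np
def ray(c,uv,z):
    E=c["extrinsics"];R=E[:3,:3];o=-R.T@E[:3,3]
    d=R.T@np.array([(uv[0]-c["cx"])/c["fx"],(uv[1]-c["cy"])/c["fy"],1.])
    return (o+d*(z-o[2])/d[2])[:2]
def q(phi):  # tool down, closing line at angle phi in world xy
    a=(phi+np.pi/2)/2
    return np.array([0,np.cos(a),np.sin(a),0])
def shot(n,f):
    c=capture(n);cv2.imwrite(f"pics/{f}.png",c["color"][:,:,::-1]);np.savez(f"{f}.npz",**c);return c
E
python3 - <<'E'
from h import *
c=np.load("top0.npz")
for n,u,v,z in[("ped",274,186,.025),("slab",385,193,.01),("quad",222,250,.02),("crown",280,253,.034),("tray",333,254,.016),("tall",389,261,.06),("squat",438,266,.032)]:
    print(n,ray(c,(u,v),z).round(3))
for y in(.17,-.05):
    t=current_time_s();movep([.50,y,.33],q(np.pi/2));print(current_time_s()-t,current_joint_positions())
    c=shot("wrist",f"w{y}");E=c["extrinsics"];print(c["fx"],(-E[:3,:3].T@E[:3,3]).round(3),E[:3,:3].round(2).tolist())
E
```

```text
ped [0.61  0.139]
slab [ 0.622 -0.121]
quad [0.452 0.238]
crown [0.455 0.105]
tray [ 0.466 -0.012]
tall [ 0.457 -0.132]
squat [ 0.46  -0.244]
2.1416999999999997 [-0.78326172  0.15577791  0.3831511   1.81372265 -0.06288208  1.18412758
  1.19199189]
295.4745057933391 [0.419 0.17  0.461] [[-0.0, 1.0, -0.0], [0.95, 0.0, 0.31], [0.31, 0.0, -0.95]]
0.8832999999999998 [-0.5254435   0.10670093  0.54865107  1.87476707 -0.06088652  1.17632407
  1.61721389]
295.4745057933391 [ 0.42  -0.049  0.461] [[-0.0, 1.0, 0.0], [0.95, 0.0, 0.31], [0.31, 0.0, -0.95]]
```

```bash
python3 -c "
import cv2,numpy as np
cv2.imwrite('pics/wab.png',np.vstack([cv2.imread('pics/w0.17.png')[50:350],cv2.imread('pics/w-0.05.png')[50:350]]))"
```

```text
(no output)
```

View pics/wab.png

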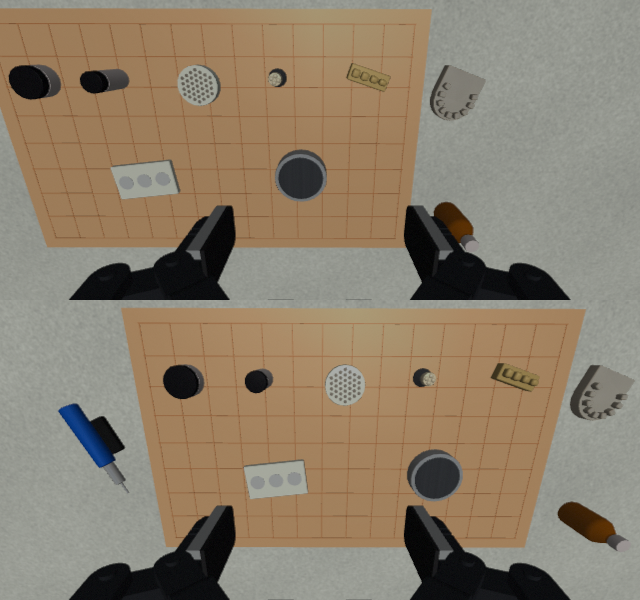

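The lower wrist view shows everything: squat jar (183,381), tall jar (257,381), tray (345,384), crown (426,378), quadrant (515,377), slab (276,479), pedestal (434,474). Next I'll use the depth map with top-face selection.

```bash
cat >> h.py <<'E'
def cloud(c):
    E=c["extrinsics"];R=E[:3,:3];z=c["z_map"].astype(float);v,u=np.indices(z.shape)
    P=np.stack([(u-c["cx"])/c["fx"]*z,(v-c["cy"])/c["fy"]*z,z],-1)
    W=(P-E[:3,3])@R; W[z<=0]=9
    return W
def near(W,xy,r,lo,hi):
    m=(np.hypot(W[...,0]-xy[0],W[...,1]-xy[1])<r)&(W[...,2]>lo)&(W[...,2]<hi)
    return m
ITEMS=dict(ped=((.61,.139),.055,.025,84),slab=((.622,-.121),.07,.010,0),quad=((.452,.238),.042,.018,0),crown=((.455,.105),.03,.034,0),
 tray=((.466,-.012),.045,.016,60),tall=((.457,-.132),.035,.060,30),squat=((.46,-.244),.04,.032,48))
def meas(c,names=ITEMS,xy=None):
    W=cloud(c)
    for n in names:
        p,r,h,d=ITEMS[n]; p=xy if xy is not None else p
        m=near(W,p,r,h-(.004 if n!="quad" else .006),h+(.02))
        if m.sum()<5: print(n,"none");continue
        P=(W[m][:,:2]*1000).astype(np.float32)
        (cx,cy),R=cv2.minEnclosingCircle(P);b=cv2.minAreaRect(P)
        print(n,m.sum(),"z %.1f"%(np.median(W[m][:,2])*1000),"circ",np.round((cx,cy,2*R),1),"rect",np.round(b[0],1),np.round(b[1],1),round(b[2],1),"mean",P.mean(0).round(1))
E
python3 - <<'E'
from h import *
for f in("w-0.05","w0.17","top0","side0"):
    print(f);meas(np.load(f+".npz"))
W=cloud(np.load("w-0.05.npz"));m=near(W,(.54,.0),.06,-1,1);print("mat z",W[m][:,2].mean(),W[m][:,2].std())
E
```

```text
w-0.05
ped 1958 z 24.3 circ [610.6 139.7  84.6] rect [609.7 139.4] [83.1 81.9] 89.7 mean [608.9 138.8]
slab 1985 z 9.2 circ [ 620.6 -121.4  113.2] rect [ 621.1 -121.4] [60.2 99.9] 6.3 mean [ 619.9 -121. ]
quad 724 z 17.7 circ [452.7 241.5  62.6] rect [453.1 241.1] [60.3 24.4] 71.6 mean [452.8 237.9]
crown 147 z 33.3 circ [454.4 106.1  19.3] rect [454.6 105.7] [17.9 17.6] 11.7 mean [454.4 105.4]
tray 1277 z 15.1 circ [465.5 -11.1  59.8] rect [465.2 -11.1] [58.1 58.4] 46.1 mean [464.9 -11.4]
tall 395 z 59.1 circ [ 456.5 -134.1   29.7] rect [ 456.4 -134.1] [28.3 27.6] 88.5 mean [ 456.3 -134. ]
squat 906 z 31.2 circ [ 459.7 -248.1   47.8] rect [ 459.7 -247.8] [46.3 46.8] 56.6 mean [ 459.1 -247.6]
w0.17
ped 1955 z 24.4 circ [610.2 139.7  84.4] rect [609.8 139.8] [82.6 82.7] 58.2 mean [608.6 140. ]
slab 2005 z 9.2 circ [ 620.6 -120.4  114.3] rect [ 620.9 -121.2] [ 60.4 101.9] 6.6 mean [ 619.7 -120. ]
quad 687 z 17.6 circ [453.3 241.9  63.1] rect [453.1 241.9] [59.8 24. ] 71.5 mean [452.6 240.9]
crown 145 z 33.4 circ [454.3 106.4  19. ] rect [454.4 106.9] [17.7 17.9] 24.4 mean [454.1 106.9]
[... 1042 characters left out ...]
6.5] rect [608.3 139.2] [82.9 82.7] 49.5 mean [607.9 138.6]
slab 809 z 9.7 circ [ 622.7 -119.3  114.6] rect [ 620.6 -119.6] [ 60.5 100.2] 6.5 mean [ 619.4 -121.8]
quad 148 z 19.1 circ [451.7 243.5  63.5] rect [452.6 243. ] [60.7 23.8] 71.8 mean [449.7 237.3]
crown 41 z 33.8 circ [454.6 107.6  19.8] rect [453.5 106.9] [15.6 17.6] 48.7 mean [453.1 106.1]
tray 404 z 15.8 circ [465.5 -10.3  61.4] rect [465.2  -9.8] [57.9 57.4] 20.0 mean [464.1 -11.1]
tall 146 z 59.5 circ [ 456.8 -133.7   31.6] rect [ 456.3 -133.6] [28.4 28.5] 6.6 mean [ 455.5 -133.6]
squat 467 z 31.6 circ [ 460.  -246.6   48.8] rect [ 459.6 -246. ] [47.7 45.7] 45.2 mean [ 458.6 -247.4]
mat z 0.295771933152451 0.16234177048313064
```

Depth is consistent to about 1.5 mm across views, and the heights and sizes match the given ones. Next I'll compute targets, check IK, and place the tray.

```bash
cat >> h.py <<'E'
PED=np.array([.6102,.1398]);SL=np.array([.621,-.1209]);TH=np.radians(6.4)
ex=np.array([np.cos(TH),np.sin(TH)]);ey=np.array([-ex[1],ex[0]])
T=dict(tall=SL+.090*ey,squat=SL-.099*ey,quad=SL-.067*ex)
def best(xy,z,phi):
    s=[]; j=current_joint_positions()
    for k in(-1,0,1):
        a=phi+k*np.pi; g=inverse_kinematics([*xy,z],q(a))
        if g is not None: s.append((np.abs(np.array(g)-j).max(),a))
    return min(s)[1]
def pick(xy,phi,z,w,hi=.13):
    a=best(xy,hi,phi);grip(w);movep([*xy,hi],q(a))
    hit=move_straight([*xy,z],velocity=.08,f_stop=10);grip(0.0)
    print("pick hit",hit,"z",current_position().round(4),"w",current_width()*85,"F",current_grasp_force())
    move_straight([*xy,hi],velocity=.12);print("lifted w",current_width()*85,"t",current_time_s())
def place(xy,phi,z,w,hi=.13,near=True):
    a=best(xy,hi,phi);movep([*xy,hi],q(a))
    move_straight([*xy,z+.006],velocity=.10);hit=move_straight([*xy,z-.002],velocity=.02,f_stop=5)
    print("place hit",hit,current_position().round(4),"want",z);grip(w);move_straight([*xy,hi],velocity=.12);print("t",current_time_s())
E
python3 - <<'E'
from h import *
for n,xy,p in[("quad",(.453,.2415),-18.4),("sq",(.4597,-.2477),6.4),("tall",(.4563,-.1339),90),("sqT",T["squat"],6.4),("quadT",T["quad"],6.4)]:
    print(n,np.round(xy,4),[np.degrees(p*0+0) if False else (k,None if (g:=inverse_kinematics([*xy,.03],q(np.radians(p+k)))) is None else round(float(g[6]),2)) for k in(-180,0,180)])
pick((.4653,-.0108),np.pi/2,.009,.82)
shot("wrist","g1")
place(PED,np.pi/2,.034,.82)
E
```

```text
quad [0.453  0.2415] [(-180, 2.39), (0, -0.48), (180, 2.39)]
sq [ 0.4597 -0.2477] [(-180, 2.87), (0, 1.02), (180, 2.87)]
tall [ 0.4563 -0.1339] [(-180, -0.22), (0, 2.15), (180, -0.22)]
sqT [ 0.632  -0.2193] [(-180, 2.95), (0, 0.85), (180, 2.95)]
quadT [ 0.5544 -0.1284] [(-180, 2.9), (0, 0.75), (180, 2.9)]
pick hit False z [ 0.4656 -0.0108  0.0099] w 57.24848145210665 F 61.362340450286865
lifted w 57.65311074409889 t 7.475
place hit True [0.6108 0.14   0.0351] want 0.034
t 11.0083
```

Run:
```python
from h import *
movep([.53,.14,.33],q(np.pi/2));c=shot("wrist","w3")
ITEMS["trayP"]=((.610,.14),.045,.041,60)
meas(c,["ped","trayP","crown"])
W=cloud(c);m=near(W,(.61,.14),.06,.020,.030);P=(W[m][:,:2]*1000).astype(np.float32);print(cv2.minEnclosingCircle(P))
```

```text
ped 2077 z 38.9 circ [610.3 140.   83.6] rect [609.7 139.8] [82.4 82.5] 41.9 mean [605.4 139.8]
trayP 1130 z 40.1 circ [610.5 138.9  59.7] rect [610.1 138.9] [58.8 58.5] 25.6 mean [609.4 139.1]
crown 152 z 33.6 circ [454.5 106.6  18.6] rect [454.8 106.7] [16.8 17.2] 89.6 mean [454.5 106.7]
((610.194580078125, 139.881591796875), 41.83180618286133)
```

View pics/w3.png

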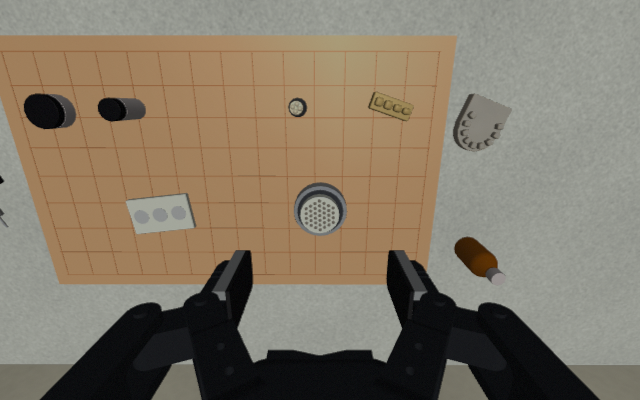

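The tray sits at (320,213), about 1 mm off the pedestal's centre, which is good. Crown next.

Run:
```python
from h import *
pick((.4544,.1067),np.pi/2,.022,.5)
place((.6103,.1398),np.pi/2,.022+.041,.45,hi=.16)
movep([.53,.14,.33],q(np.pi/2));c=shot("wrist","w4")
ITEMS["trayP"]=((.610,.14),.045,.041,60);ITEMS["crownP"]=((.610,.14),.045,.075,60)
meas(c,["crownP"])
W=cloud(c);m=near(W,(.61,.14),.05,.036,.0425);P=(W[m][:,:2]*1000).astype(np.float32);print(cv2.minEnclosingCircle(P))
cv2.imwrite("pics/w4c.png",cv2.resize(c["color"][140:260,240:400,::-1],None,fx=3,fy=3))
```

```text
pick hit False z [0.4547 0.1069 0.0224] w 17.031382382519265 F 58.43331873009447
lifted w 17.152096456076666 t 16.0833
place hit True [0.6108 0.1401 0.0635] want 0.063
t 19.4917
crownP 133 z 74.2 circ [610.6 139.4  19. ] rect [610.4 139.9] [18.2 17. ] 0.0 mean [609.6 139.5]
((610.042724609375, 139.06109619140625), 29.90428352355957)
```

View pics/w4c.png

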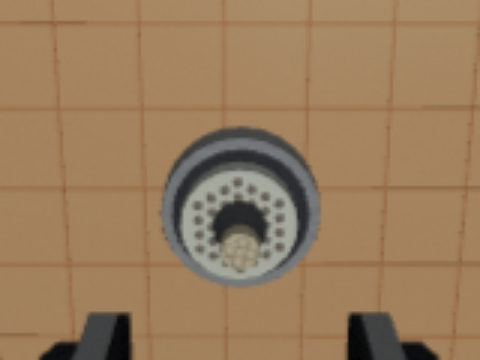

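The crown stands at crop pixel (240,250), centred on the tray within 1 mm and upright. Now the two jars and the quadrant.

Run:
```python
from h import *
pick((.4563,-.1338),np.pi/2,.032,.6,hi=.16)
place(T["tall"],np.pi/2+TH,.032,.5,hi=.16)
pick((.4597,-.2477),TH,.013,.75,hi=.14)
place(T["squat"],TH,.013,.68,hi=.14)
movep([.50,-.02,.33],q(np.pi/2));c=shot("wrist","w5")
for n,p in T.items():
    if n!="quad": print(p*1000);meas(c,[n],p)
meas(c,["slab","quad"])
```

```text
pick hit False z [ 0.4565 -0.1338  0.0324] w 28.839442308027227 F 58.7503319978714
lifted w 28.146523062425654 t 25.1417
place hit True [ 0.6114 -0.0314  0.0325] want 0.032
t 29.1417
pick hit False z [ 0.46   -0.2478  0.0137] w 46.09250682350858 F 60.81803888082504
lifted w 46.126652533934966 t 33.7583
place hit True [ 0.6324 -0.2193  0.0137] want 0.013
t 37.6833
[610.9677961  -31.46088728]
tall 286 z 59.0 circ [610.9 -32.1  30. ] rect [610.9 -32.1] [28.5 28.9] 89.0 mean [610.3 -32.1]
[ 632.03542429 -219.283024  ]
squat 639 z 31.2 circ [ 630.9 -220.1   48. ] rect [ 630.3 -220.3] [45.6 47.3] 3.7 mean [ 630.1 -219.5]
slab 1975 z 9.2 circ [ 620.8 -121.1  114. ] rect [ 621.1 -121.3] [ 59.9 100. ] 6.5 mean [ 619.7 -120.7]
quad 716 z 17.7 circ [454.3 240.6  62.3] rect [453.2 241.1] [59.7 24. ] 71.6 mean [453.  238.4]
```

View pics/w5.png

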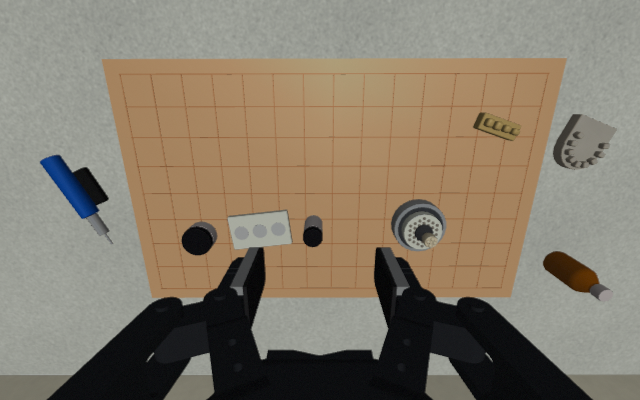

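Tall jar at (313,231) and squat jar at (200,238) flank the slab at (260,230), within about 1 mm. Now the quadrant.

Run:
```python
from h import *
pick((.4532,.2412),np.radians(-18.4),.013,.5,hi=.16)
place(T["quad"],TH,.013,.42,hi=.16)
movep([.50,-.02,.33],q(np.pi/2));c=shot("wrist","w6")
print(T["quad"]*1000)
for n,p in T.items(): meas(c,[n],p)
meas(c,["slab"])
```

```text
pick hit False z [0.4535 0.2413 0.0135] w 22.577199378528313 F 59.229732155799866
lifted w 22.1816201699117 t 44.075
place hit True [ 0.5547 -0.1284  0.0135] want 0.013
t 49.0667
[ 554.41754942 -128.36841846]
tall 282 z 59.1 circ [611.1 -32.1  29.8] rect [611.1 -32.2] [26.9 29.8] 89.9 mean [610.3 -32.2]
squat 638 z 31.0 circ [ 630.9 -219.7   48.5] rect [ 631.  -220.2] [45.8 46.8] 43.8 mean [ 630.2 -219.7]
quad 580 z 17.8 circ [ 553.4 -130.8   62.9] rect [ 553.6 -130.8] [24.4 60.1] 6.7 mean [ 551.7 -129.4]
slab 2156 z 9.2 circ [ 612.5 -121.3  122.2] rect [ 601.8 -123.2] [98.6 99.7] 6.2 mean [ 614.3 -121.7]
```

View pics/w6.png

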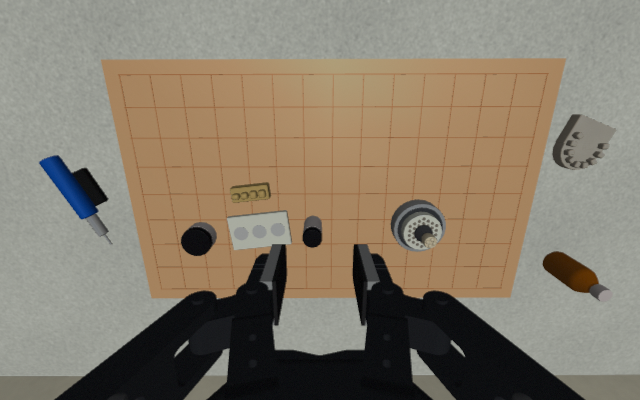

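The quadrant at (250,193) is parallel to the slab (6.7° against 6.5°), with a gap of about 26 mm and about 2 mm off centre. Everything is upright and the bystanders haven't moved. Handing in.

```bash
python3 -c "
from bench import *
print(current_time_s());print(sign_off())"
```

```text
49.9667
the job is handed in; nothing more can be done
None
```

The job is done and handed in at 50 s of the 109 s allowed: the tray, the crown and both jars measured within about 1 mm of target, the quadrant is about 2 mm off centre along the slab, and the cast, bottle and handpiece were left where they were.

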